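# Snap the spring clip into the groove of the microscope condenser

### The arm

A 6-joint arm with a two-finger parallel gripper is mounted at the origin on the work surface. World frame = base frame: x ahead of the robot, y to its left, z up, the work surface at z = 0. Lengths are in mm, angles in rad, forces in N, time in s.
With the tool pointing down it reaches from about 325 to 850 mm from the base axis. Payload 15.5 kg.
Tool frame: the origin (TCP) lies at the very end of the fingers, on their centre line; the grasp point (between the pads) lies 19 mm behind it; z points along the fingers, y is the line along which they close (so a half turn about z gives the same grasp; the last joint's range is limited). The gripper opens to 91 mm and grips with 3 to 60 N. Pads are 32 mm wide; open, the fingers measure 118 mm over their backs; the gripper's body (76 mm by 178 mm) begins 60 mm behind the grasp point.
Start: joints at [1.054, 0.494, 1.345, -0, 1.302, -0.096], TCP at [255.302, 570.48, 213.915] pointing down, gripper open.
Joint ranges: [-2.91, 2.91], [-0.82, 2.16], [0.22, 2.67], [-1.22, 4.37], [0.12, 2.79], [-3.08, 3.08]. Speed limits (rad/s): [1.89, 1.89, 2.57, 3.01, 3.01, 3.01].

### API

Orientations are given as a unit quaternion [w, x, y, z].
In Python, from rig import r gives the robot as it stands.
- The arm moves only by the tool carry_out, never from a script. Its argument "commands" is a list of rows, each a list of 7 numbers: the turn, a rotation vector about the tool's x, y, z in degrees, then the shift along the tool's x, y, z in cm, then the closure, from -1 (fully open) to 1 (shut). In form: [[ax, ay, az, x, y, z, grip], ...]. A call has 1 to 12 rows; each row is the pose to reach, as a shift and turn from the pose commanded when the call began, along the tool's axes at that moment; what a row does not reach only later rows make up. A row lasts 1/10 s, in which the tool goes at most 50 mm and 8.59 degrees, less where a joint would pass 70% of its speed; a pose out of reach is approached as far as the arm can. A call with a gripper value outside its range is refused whole. The fingers move at their own pace and stop on an object; "grip_force" is the grip in N (left out, the last holds). Time passes only in rows, so rows that repeat a pose let the fingers close. It gives the time, the measured TCP pose, the force, the opening and the grip force at its end, in the units of the state.
- r.sense(): the state, without advancing time (a new reading comes with each control period).
- r.snapshot(name): name is "scene" or "top"; returns a dict with "frame" (384x512x3 uint8, blue, green, red), "mtx" (3x3 intrinsics, pixels), "distortion" ([k1, k2, p1, p2, k3] as OpenCV has them; the pictures are not rectified), "R" (3x3) and "t" (3): a world point X has camera coordinates R X + t. Camera axes: x right, y down, z forward; pixel columns grow to the right and rows downward; lengths in mm; the calibration is good to about 2 mm. A picture is of the moment at which its call begins. There is no depth.
- r.close_job(): hands the job in; it is judged then, once.
The state is a dict: "time_s": time; "joint_pos": joint angles; "joint_velocities": joint speeds; "tau": joint torques, N m; "tool_pos": TCP position; "tcp_rot": TCP orientation; "force": force on the tool from outside, world axes, zero at the start; "ft_torque": the same for the moment, N m; "width": finger opening in mm; "finger_force": force on a finger pad.
Only numpy, scipy, OpenCV 4.12 (cv2) and the standard library are available. Lean on these libraries where they do the work, as an engineer would, in place of code of your own. Each camera call takes 0.05 s, during which the arm holds its last target. There are 200 camera calls.

### The job

The microscope condenser is back together and needs its retaining clip. Take the large wire spring clip by its two upright eyes, pinch them together so that the clip spreads, and lower it spread over the nose of the condenser barrel that has the knurled collar and the groove; then let it close in the groove so that it lies flat on the collar under the rim.

Things in the scene. Friction and masses are not known exactly. Their poses are not given: they have to be found in the camera images.
- clip_center (a point): Centre of the ring of the large spring clip (5 mm round steel wire, 117 x 66 mm, 90 g, flat on the bench), 3 mm above its underside. Teardrop ring, inner width 33 mm relaxed; spring coil (13 mm wide, 10 mm high) 60 mm away on -x; on +x the wire ends cross and carry two upright eyes. x: level, centre to between the eyes; y: eye to eye; z: up. The small flat circlip is not wanted.
- clip_eyes (a point): Midpoint of the relaxed clip's two eyes, 19 mm above its underside, 42 mm from clip_center on x (same axes). Each eye: upright steel tab 14 x 5 mm, 38 mm tall; pair 66 mm over the outside along y. Pinching them (about 3 N) spreads the ring; hard stop at 17 mm, faces then parallel to x, midpoint 46 mm from clip_center. Held pinched (20-40 N) the clip carries level; let go, it closes.
- clip_spread (a joint): How far each half of the clip is swung open about its coil, in rad: 0 relaxed and closed, 0.22 fully spread (eyes pinched to the stop). Fully spread, the ring passes over the barrel's rim with about 9 mm to spare on every side.
- groove (a point): On the axis of the fixed upright condenser barrel, at the top of its knurled black collar (70 mm dia), the groove's floor, 57 mm above the bench; z up. Above it: neck 29 mm dia, 12 mm high (the groove), rim 38 mm dia, 5 mm thick, conical nose ending 27 mm above this point. Round grey foot 90 mm dia. The clip goes on from above, turned any way. The other barrel has no collar or groove.

How it is judged:
By the outcome, as a careful person would: the job done as asked, in the order asked, and still so for the second after the job is handed in, with the robot touching nothing.
It also fails if it takes over 38 s, if anything falls off the work surface, if the arm or the gripper's body presses on something with over 40 N, if the wrist force passes 120 N, or if a joint passes its speed limit or range.

## Working session

There is one attempt and no reset: what is moved stays moved. The work goes in short steps, Python scripts to look and compute and a tool call to move; the robot and the scene stay as the last step left them, time stands still between calls to the robot, and variables do not carry over. Pictures are saved under pics/ and viewed, at most 10 in all, crops included, and the job is handed in when it is done.

Besides the shell and the picture viewer there is one more tool, called as name([rows], argument=value, ...), one row to a line, values as JSON. carry_out: Moves the arm, as the interface text tells. Its arguments: {"type":"object","properties":{"commands":{"type":"array"},"grip_force":{"type":"number"}},"required":["commands"]}

```bash
mkdir -p pics; ls
python3 - <<'E'
from rig import r
import cv2,pickle,numpy as np
s=r.sense(); print(s)
d={n:r.snapshot(n) for n in("scene","top")}
pickle.dump(d,open('s0.pkl','wb'))
for n in d:
    cv2.imwrite(f'pics/{n}0.png',d[n]['frame']); print(n,d[n]['mtx'],d[n]['distortion'],-d[n]['R'].T@d[n]['t'])
E
```

```text
pics
{'time_s': 0.0, 'joint_pos': array([ 1.05451840e+00,  4.94183577e-01,  1.34610521e+00,  1.13936069e-05,
        1.30250711e+00, -9.55309537e-02]), 'joint_velocities': array([ 0.00132999,  0.00062163,  0.00031914, -0.00180778, -0.00025131,
        0.00153838]), 'tau': array([-5.61323570e-03, -8.78824139e+01, -3.81845427e+01,  7.00238720e-02,
        5.37387072e-02, -7.35179538e-05]), 'tool_pos': array([255.10495534, 570.16315434, 213.34680639]), 'tcp_rot': array([-1.86418788e-04,  2.08826607e-01,  9.77952497e-01, -5.72036877e-04]), 'force': array([ 0.21100722, -0.06503171,  1.2602725 ]), 'ft_torque': array([0.06460923, 0.00452696, 0.02782342]), 'finger_force': 0.0, 'width': 91.25649609950507}
scene [[383.3071892    0.         255.57225611]
 [  0.         383.3071892  189.77546187]
 [  0.           0.           1.        ]] [0.00170159 0.         0.         0.         0.        ] [ 837.85843178 -310.96171342  672.83299023]
top [[395.05064274   0.         255.84587683]
 [  0.         395.05064274 189.48864623]
 [  0.           0.           1.        ]] [-0.03399984  0.          0.          0.          0.        ] [ 426.19879917  -11.10182256 1072.04727181]
```

View pics/scene0.png

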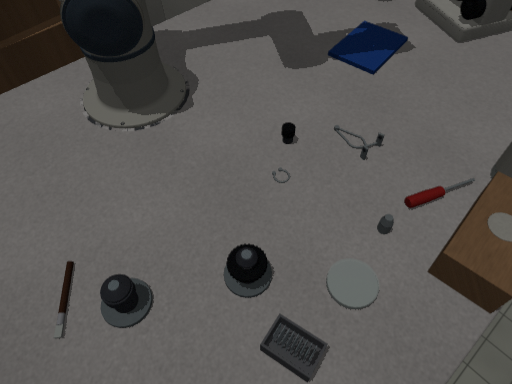

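View pics/top0.png

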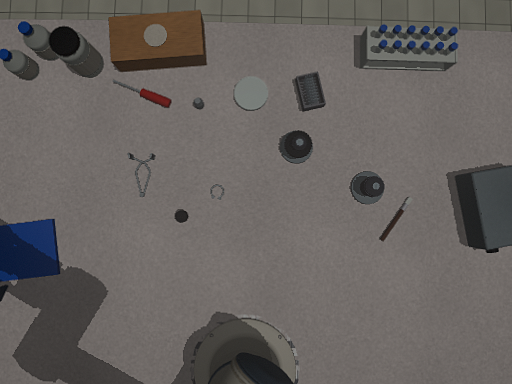

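The clip is at top (142,172): its coil is at (142,194) and the eyes at (130,155) and (153,155). The collared barrel is at top (297,145) and scene (247,262). I'll enlarge both areas.

Run:
```python
import cv2,pickle,numpy as np
d=pickle.load(open('s0.pkl','rb'))
def c(n,x,y,w,h,k): return cv2.resize(d[n]['frame'][y:y+h,x:x+w],None,fx=k,fy=k,interpolation=cv2.INTER_CUBIC)
a=np.hstack([c('top',117,140,50,64,6)[:384],c('top',265,115,64,64,6)[:300].copy() if 0 else c('top',265,115,64,64,6)])
b=np.hstack([c('scene',325,110,64,50,6)[:300],c('scene',215,235,64,50,6)])
b=cv2.convertScaleAbs(b,alpha=1.5); a=cv2.convertScaleAbs(a,alpha=1.5)
cv2.imwrite('pics/c1.png',a);cv2.imwrite('pics/c2.png',b)
```

```text
(no output)
```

View pics/c1.png

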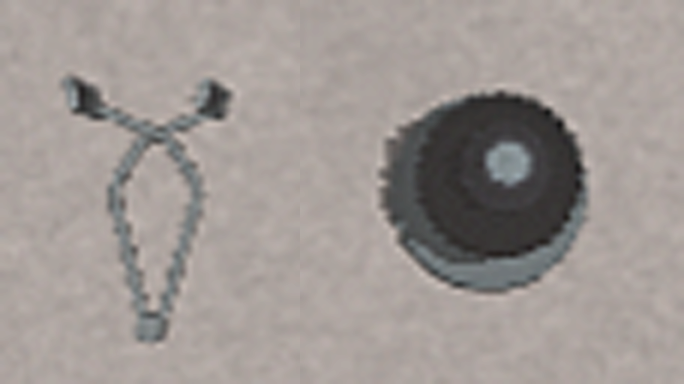

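View pics/c2.png

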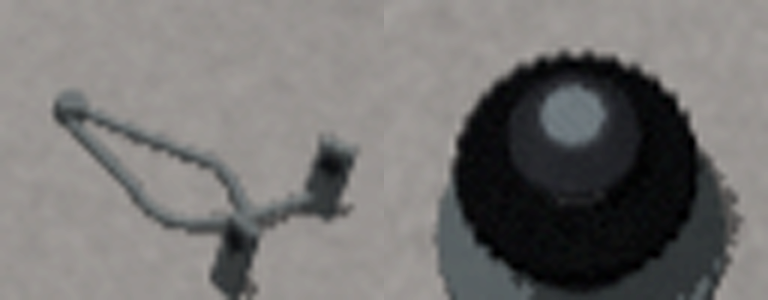

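The crops show both tall eyes, the coil at crop 1 (152,326), and the nose tip disc at (509,163). In crop 2 the coil is at (70,107) and the nose tip at (573,113). Next I'll refine these with masks and cast rays.

```bash
cat > h.py <<'E'
import cv2,numpy as np
def ray(s,p):
    q=cv2.undistortPoints(np.array([[p]],float),s['mtx'],s['distortion'])[0,0]
    v=s['R'].T@np.r_[q,1]; return -s['R'].T@s['t'],v/np.linalg.norm(v)
def plane(s,p,z):
    o,v=ray(s,p); return o+v*(z-o[2])/v[2]
def tri(s1,p1,s2,p2):
    o1,v1=ray(s1,p1);o2,v2=ray(s2,p2)
    a=np.linalg.lstsq(np.c_[v1,-v2],o2-o1,rcond=None)[0]
    A,B=o1+a[0]*v1,o2+a[1]*v2; return (A+B)/2,np.linalg.norm(A-B)
def blobs(m,x,y,w,h,amin=6):
    n,l,st,c=cv2.connectedComponentsWithStats(m[y:y+h,x:x+w].astype('uint8'))
    return [(st[i][:4]+[x,y,0,0],st[i][4],c[i]+[x,y]) for i in range(1,n) if st[i][4]>=amin]
E
python3 - <<'E'
import pickle; from h import *
np.set_printoptions(precision=1,suppress=True)
d=pickle.load(open('s0.pkl','rb')); T,S=d['top'],d['scene']
t=lambda u,v,x,y:(x+(u+.5)/6-.5,y+(v+.5)/6-.5)
ct,cs=t(152,326,117,140),t(70,107,325,110)
print('coil',tri(T,ct,S,cs),plane(T,ct,5),plane(S,cs,5))
nt,ns=t(509,163,265-50,115),t(573,113,215-64,235)
print('nose',tri(T,nt,S,ns),plane(T,nt,84),plane(S,ns,84))
# collar
for n,s,box in(('top',T,(265,115,64,64)),('scene',S,(215,235,64,60))):
    g=s['frame'].max(2)
    m=g<60
    for b,a,c in blobs(m,*box,amin=80):
        x,y=box[:2]
        cc=max(cv2.findContours((m[y:y+box[3],x:x+box[2]]).astype('uint8'),0,1)[0],key=cv2.contourArea).reshape(-1,2)+[x,y]
        P=np.array([plane(s,p,57)[:2] for p in cc])
        print(n,b,a,cv2.minEnclosingCircle(P.astype('f4')))
# eyes
for a,b in (((83,96),(331,177)),((214,99),(236,258))):
    a=t(*a,117,140);b=t(*b,325,110); print('eye',tri(T,a,S,b),plane(T,a,19),plane(S,b,19))
g=T['frame'].max(2); 
for y in range(150,163): print(' '.join('%3d'%v for v in g[y,125:160]))
E
```

```text
coil (array([460.1, 290.3,   3.4]), np.float64(1.9983457711236337)) [460.7 290.6   5. ] [460.4 288.    5. ]
nose (array([ 598.6, -124.9,   81.4]), np.float64(1.1632022829047375)) [ 598.5 -124.1   84. ] [ 599.3 -126.2   84. ]
top [279 130  33  29] 670 ((593.7805786132812, -116.82500457763672), 43.029964447021484)
scene [226 244  48  51] 1554 ((614.0616455078125, -131.06341552734375), 49.87040710449219)
eye (array([562.4, 321.6,  17.8]), np.float64(0.7064733057588646)) [562.5 321.4  19. ] [562.7 320.1  19. ]
eye (array([562.6, 263.4,  15. ]), np.float64(0.7546885013253949)) [562.4 262.6  19. ] [564.1 259.5  19. ]
115 118 115 115 115 115 117 114 114 112 109 113 118 117 119 119 116 115 116 117 118 118 118 117 116 114 113 114 118 122 120 118 121 119 116
117 116 116 117 118 117 118 115 115 112 108 111 116 116 116 119 118 115 112 113 117 117 118 116 114 114 115 115 116 118 116 118 123 124 119
116 119 118 100 105 121 121 120 119 115 110 111 115 116 117 114 115 114 113 115 116 117 117 114 114 118 119 121 118 116 117 119 121 120 116
117 117  93  83  55  73 112 126 122 119 115 114 116 117 118 1
[... 638 characters left out ...]

115 115 115 109  55  39  41  49  74  95  86  73 103 121 121 116 114 115 117 117 117 119 124 125 103  44  45  47  49  72 108 118 112 116 119
113 112 115 117 114 112  89  47  39  62  94  89  87  80 110 120 118 118 120 122 119 104  81  93  92  91  78  61  39  82 124 116 110 113 117
115 116 116 116 117 119 121 119 119 116 115  85  69  89  93  89  76 104 123 115  87  88  95  84  74 100 126 127 121 119 119 117 114 113 115
119 116 113 115 119 118 118 117 117 116 117 115 111  85  70  85  93  87  62  67  91  71  61  86 119 122 123 121 118 113 113 116 121 119 114
119 116 114 115 118 117 115 114 117 120 117 117 120 119 108  81  74  76  92  86  87 125 118 115 113 117 122 122 116 113 112 114 122 121 118
```

Everything agrees: coil to eyes is 102 mm (60+42 given), and the nose tip triangulates to about z 82 (84 given). The groove axis is about (598.8,-125). The clip axis points along +x with about 1° of yaw, and the eyes' midpoint is about (562.5,292). I'll move above the eyes.

carry_out([
  [0,0,-25,-39.6,-12.8,12.4,-1],
  [0,0,-25,-39.6,-12.8,12.4,-1],
  [0,0,-25,-39.6,-12.8,12.4,-1],
  [0,0,-25,-39.6,-12.8,12.4,-1],
  [0,0,-25,-39.6,-12.8,12.4,-1],
  [0,0,-25,-39.6,-12.8,12.4,-1],
  [0,0,-25,-39.6,-12.8,12.4,-1],
  [0,0,-25,-39.6,-12.8,12.4,-1],
  [0,0,-25,-39.6,-12.8,12.4,-1],
  [0,0,-25,-39.6,-12.8,12.4,-1],
  [0,0,-25,-39.6,-12.8,12.4,-1],
  [0,0,-25,-39.6,-12.8,12.4,-1],
])

```text
time_s: 1.3
tool_pos: [563.8, 292.4, 90.0]
tcp_rot: [-0.0, -0.008, 1.0, 0.0]
force: [-0.5, -0.3, -0.3]
width: 91.5
finger_force: 0.0
```

carry_out([
  [0,0,0,0,0,3,-1],
  [0,0,0,0,0,5.5,-1],
  [0,0,0,0,0,7,-1],
  [0,0,0,0,0,8,-1],
  [0,0,0,0,0,8.5,-1],
  [0,0,0,0,0,8.5,-1],
  [0,0,0,0,0,8.5,-1],
])

```text
time_s: 2.0
tool_pos: [564.9, 292.2, 5.7]
tcp_rot: [0.0, -0.008, 1.0, 0.0]
force: [-0.0, 0.7, -0.0]
width: 91.3
finger_force: 0.0
```

Run:
```python
from rig import r
import cv2,numpy as np
d={n:r.snapshot(n) for n in("scene","top")}
a=d['top']['frame'][130:210,100:190];b=d['scene']['frame'][70:170,300:420]
k=lambda i:cv2.convertScaleAbs(cv2.resize(i,(390,400),interpolation=2),alpha=1.5)
cv2.imwrite('pics/g1.png',np.hstack([k(a),k(b)]))
print(r.sense()['tool_pos'],r.sense()['force'])
```

```text
[564.98334515 292.08668586   5.771461  ] [-0.34016928  0.62222146  0.46268002]
```

View pics/g1.png

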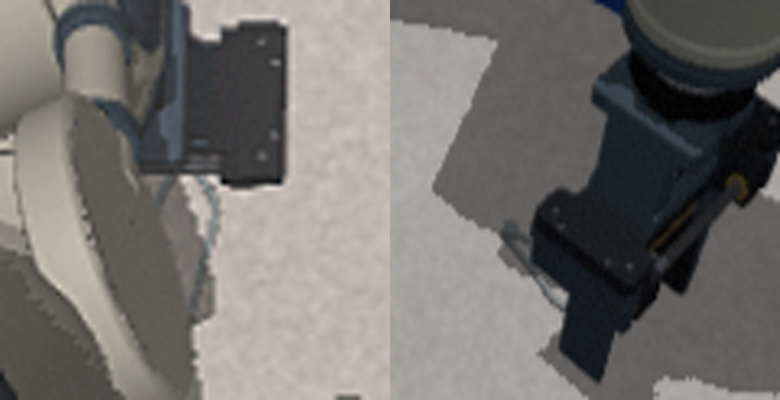

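The picture shows the open fingers straddling the eyes, with the clip ring below them undisturbed. Now I'll pinch.

carry_out([
  [0,0,0,0,0,0,1],
  [0,0,0,0,0,0,1],
  [0,0,0,0,0,0,1],
  [0,0,0,0,0,0,1],
  [0,0,0,0,0,0,1],
  [0,0,0,0,0,0,1],
  [0,0,0,0,0,0,1],
  [0,0,0,0,0,0,1],
  [0,0,0,0,0,0,1],
  [0,0,0,0,0,0,1],
  [0,0,0,0,0,0,1],
  [0,0,0,0,0,0,1],
], grip_force=30)

```text
time_s: 3.3
tool_pos: [564.6, 291.8, 5.0]
tcp_rot: [0.0, -0.008, 1.0, -0.0]
force: [1.6, -2.7, 5.5]
width: 15.9
finger_force: 30.6
```

carry_out([
  [0,0,0,0,0,-1,1],
  [0,0,0,0,0,-3,1],
  [0,0,0,0,0,-6,1],
  [0,0,0,0,0,-9,1],
  [0,0,0,0,0,-12,1],
  [0,0,0,0,0,-12,1],
  [0,0,0,0,0,-12,1],
])

```text
time_s: 4.0
tool_pos: [564.4, 292.0, 125.5]
tcp_rot: [0.0, -0.008, 1.0, 0.0]
force: [0.6, 0.3, -0.6]
width: 14.5
finger_force: 30.9
```

```bash
cat > snap.py <<'E'
import sys,cv2,pickle,numpy as np
from rig import r
n,tx,ty,sx,sy=sys.argv[1],*map(int,sys.argv[2:])
d={k:r.snapshot(k) for k in("scene","top")}
pickle.dump(d,open(n+'.pkl','wb'))
k=lambda i:cv2.convertScaleAbs(cv2.resize(i,(400,400),interpolation=2),alpha=1.5)
cv2.imwrite(f'pics/{n}.png',np.hstack([k(d['top']['frame'][ty:ty+100,tx:tx+100]),k(d['scene']['frame'][sy:sy+100,sx:sx+100])]))
s=r.sense();print(s['tool_pos'],s['force'],s['width'],s['joint_pos'])
E
python3 snap.py l1 90 120 310 50
```

```text
[563.62510123 291.64942864 123.98650984] [-0.03129274 -0.34925949 -1.08766644] 14.253435528884713 [ 3.83412882e-01  5.99828958e-01  1.41827983e+00  8.95520059e-05
  1.12539161e+00 -1.20304045e+00]
```

View pics/l1.png

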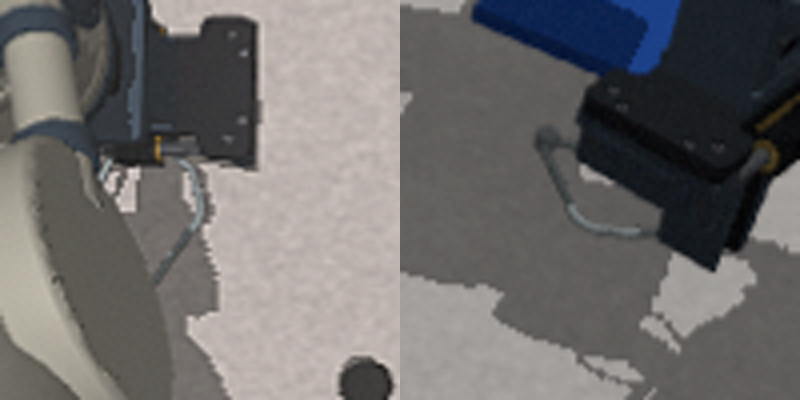

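The clip hangs from the pads, spread, with the coil at about scene (346.4,84). I'll check that it is level and find the ring centre by intersecting the coil ray with the clip's mid-plane.

Run:
```python
import pickle; from h import *
d=pickle.load(open('l1.pkl','rb')); S,T=d['scene'],d['top']
for u,v in((547,138),(560,135)):
    p=(310+(u-400+.5)/4-.5,50+(v+.5)/4-.5); o,w=ray(S,p)
    for y in(288,290,292): print((o+w*(y-o[1])/w[1]).round(1))
# ring right outer edge (-y side) in top: crop (203,212)
print(plane(T,(90+203/4,120+205/4),123).round(1))
p=(310+(575-400)/4,50+213/4);print(plane(S,p,123).round(1))
```

```text
[462.4 288.  136.3]
[461.1 290.  134.5]
[459.8 292.  132.7]
[469.9 288.  142.6]
[468.7 290.  140.8]
[467.4 292.  139. ]
[511.6 262.1 123. ]
[504.8 264.9 123. ]
```

The coil ray suggests either about 4° of tilt or some yaw in the grasp. A second pose over the barrel will tell which, so I'll carry the clip there at a safe height.

carry_out([
  [0,0,0,-0.4,-2,-0.5,1],
  [0,0,0,-1.2,-6,-1,1],
  [0,0,0,-1.9,-10.5,-1,1],
  [0,0,0,-2.7,-15,-1,1],
  [0,0,0,-3.5,-19.5,-1,1],
  [0,0,0,-4.3,-24,-1,1],
  [0,0,0,-5.1,-28.5,-1,1],
  [0,0,0,-5.9,-33,-1,1],
  [0,0,0,-6.7,-37.5,-1,1],
  [0,0,0,-7.2,-40.5,-1,1],
  [0,0,0,-7.4,-41.8,-1,1],
  [0,0,0,-7.4,-41.8,-1,1],
])

```text
time_s: 5.3
tool_pos: [644.5, -126.2, 133.7]
tcp_rot: [-0.001, -0.007, 1.0, 0.0]
force: [0.6, 1.1, -1.1]
width: 14.2
finger_force: 31.0
```

```bash
python3 snap.py b1 260 80 200 190
```

```text
[ 644.34813177 -123.89023079  134.10420022] [-0.29843604 -0.13080128 -1.6927477 ] 14.209600285882432 [-2.81120423e-01  6.15950391e-01  1.35054333e+00  4.17677680e-04
  1.17685223e+00 -1.86765440e+00]
```

View pics/b1.png

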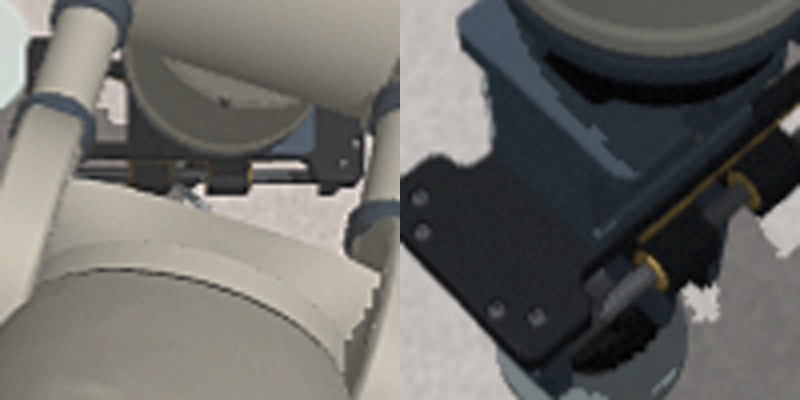

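From here the gripper hides the clip in both views. Turning the tool half round, so that the ring lies on the scene camera's side, will let me watch the fit.

carry_out([
  [0,0,8,0.7,0.1,0,1],
  [0,0,16,1.5,0.3,0,1],
  [0,0,24,2.2,0.4,0,1],
  [0,0,32,2.9,0.6,0,1],
  [0,0,40,3.7,0.7,0,1],
  [0,0,48,4.4,0.9,0,1],
  [0,0,56,5.1,1.0,0,1],
  [0,0,64,5.9,1.1,0,1],
  [0,0,72,6.6,1.3,0,1],
  [0,0,80,7.4,1.4,0,1],
  [0,0,88,8.1,1.5,0,1],
  [0,0,96,8.8,1.7,0,1],
])

```text
time_s: 6.6
tool_pos: [556.0, -107.5, 134.8]
tcp_rot: [-0.0, 0.739, 0.673, -0.0]
force: [-0.6, -0.1, -1.5]
width: 14.2
finger_force: 30.9
```

carry_out([
  [0,0,8,0,0,0,1],
  [0,0,16,0,0,0,1],
  [0,0,24,0,0,0,1],
  [0,0,32,0,0,0,1],
  [0,0,40,0,0,0,1],
  [0,0,48,0,0,0,1],
  [0,0,56,0,0,0,1],
  [0,0,64,0,0,0,1],
  [0,0,72,0,0,0,1],
  [0,0,80,0,0,0,1],
  [0,0,88,0,0,0,1],
  [0,0,96,0,0,0,1],
])

```text
time_s: 7.8
tool_pos: [556.3, -107.5, 134.8]
tcp_rot: [-0.0, 0.995, -0.099, -0.0]
force: [1.0, -0.3, -1.7]
width: 14.1
finger_force: 31.0
```

carry_out([
  [0,0,8,0,0,0,1],
  [0,0,8,0,0,0,1],
  [0,0,8,0,0,0,1],
])

```text
time_s: 8.1
tool_pos: [556.5, -108.1, 134.8]
tcp_rot: [-0.0, 0.987, -0.163, -0.0]
force: [0.5, 0.0, -0.9]
width: 14.1
finger_force: 30.8
```

```bash
python3 snap.py b2 260 80 200 190
```

```text
[ 556.59366883 -108.65213588  134.89673035] [-0.241106   -0.09767808 -0.954587  ] 13.894050570954152 [-2.98121455e-01  5.02822167e-01  1.58310104e+00  8.47578963e-05
  1.05588375e+00  1.60192840e+00]
```

View pics/b2.png

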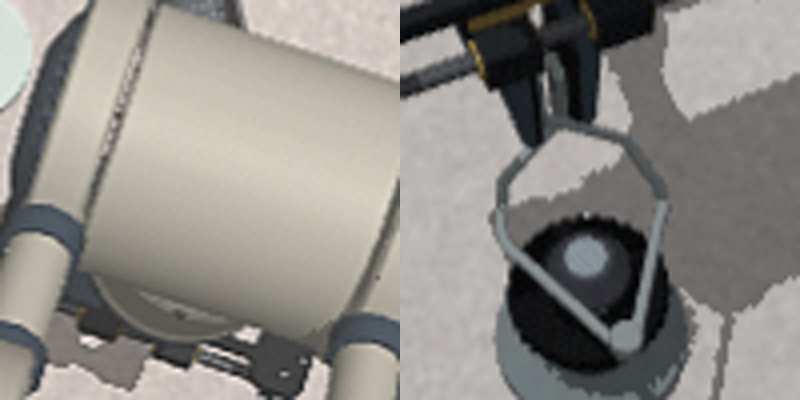

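The scene half shows the spread ring clearly: coil at crop (626,336), wire bends at (501,205) and (663,198), and the nose tip disc under the ring at (586,256). I'll cast these rays at the clip's height.

Run:
```python
import pickle; from h import *
d=pickle.load(open('b2.pkl','rb')); S=d['scene']
f=lambda u,v:(200+(u-400+.5)/4-.5,190+(v+.5)/4-.5)
ex=np.array([.948,-.322]);ey=np.array([.322,.948]); T0=np.array([556.5,-108.3])
for n,p in dict(coil=(626,336),left1=(501,190),left2=(501,218),right=(663,203),apex=(560,122)).items():
    for z in(133,138,143):
        P=plane(S,f(*p),z)[:2]; print(n,z,P.round(1),'tool x,y:',((P-T0)@ex).round(1),((P-T0)@ey).round(1))
print(plane(S,f(586,256),84))
```

```text
coil 133 [ 654.7 -152.7] tool x,y: 107.4 -10.5
coil 138 [ 656.4 -154.2] tool x,y: 109.5 -11.3
coil 143 [ 658.1 -155.7] tool x,y: 111.6 -12.2
left1 133 [ 574.3 -147.4] tool x,y: 29.5 -31.4
left1 138 [ 576.8 -149. ] tool x,y: 32.3 -32.0
left1 143 [ 579.2 -150.5] tool x,y: 35.1 -32.7
left2 133 [ 584.1 -155.5] tool x,y: 41.4 -35.9
left2 138 [ 586.5 -157. ] tool x,y: 44.1 -36.5
left2 143 [ 588.8 -158.4] tool x,y: 46.8 -37.1
right 133 [ 622.7 -103.7] tool x,y: 61.3 25.7
right 138 [ 624.7 -105.6] tool x,y: 63.8 24.6
right 143 [ 626.7 -107.5] tool x,y: 66.3 23.4
apex 133 [ 566.1 -109. ] tool x,y: 9.4 2.4
apex 138 [ 568.6 -110.9] tool x,y: 12.3 1.4
apex 143 [ 571.2 -112.8] tool x,y: 15.3 0.5
[ 599.65852423 -126.38666154   84.        ]
```

The clip is level and fully spread, but yawed about 6° in the grip. Its ring centre is about (599,-127) against a groove axis of about (599,-125.5), well inside the 9 mm clearance. I'll shift about 1.5 mm and lower.

carry_out([
  [0,0,0,-0.05,-0.14,0,1],
  [0,0,0,-0.05,-0.14,1,1],
  [0,0,0,-0.05,-0.14,2,1],
  [0,0,0,-0.05,-0.14,3,1],
  [0,0,0,-0.05,-0.14,4,1],
  [0,0,0,-0.05,-0.14,5,1],
  [0,0,0,-0.05,-0.14,5,1],
])

```text
time_s: 8.9
tool_pos: [555.8, -107.6, 83.3]
tcp_rot: [-0.0, 0.986, -0.166, -0.001]
force: [-0.4, -0.5, -0.9]
width: 14.1
finger_force: 30.9
```

carry_out([
  [0,0,0,0,0,0.5,1],
  [0,0,0,0,0,1,1],
  [0,0,0,0,0,1.5,1],
  [0,0,0,0,0,1.9,1],
  [0,0,0,0,0,2.1,1],
  [0,0,0,0,0,2.1,1],
  [0,0,0,0,0,2.1,1],
])

```text
time_s: 9.6
tool_pos: [556.8, -107.8, 64.0]
tcp_rot: [0.0, 0.986, -0.166, 0.0]
force: [-1.0, 1.0, -0.7]
width: 14.0
finger_force: 30.9
```

```bash
python3 snap.py b3 260 80 200 190
```

```text
[ 556.79922971 -107.83174154   64.11691413] [ 0.31650469 -0.62178848 -0.93661036] 14.28262371803168 [-2.96592517e-01  6.00675848e-01  1.64466866e+00  3.03012965e-05
  8.95926114e-01  1.60775646e+00]
```

View pics/b3.png

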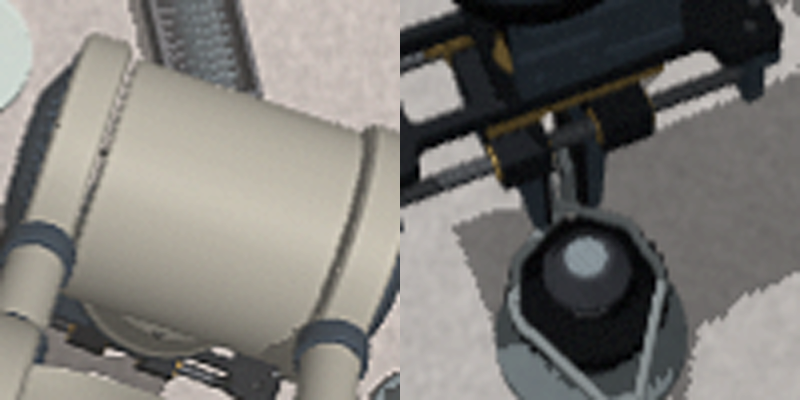

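The spread ring surrounds the rim at collar height and reads no contact force. I'll lower another 1 mm and open gradually.

carry_out([
  [0,0,0,0,0,0.1,1],
  [0,0,0,0,0,0.1,0.6],
  [0,0,0,0,0,0.1,0.4],
  [0,0,0,0,0,0.1,0.2],
  [0,0,0,0,0,0.1,0],
  [0,0,0,0,0,0.1,-0.2],
  [0,0,0,0,0,0.1,-0.4],
  [0,0,0,0,0,0.1,-0.6],
  [0,0,0,0,0,0.1,-1],
  [0,0,0,0,0,0.1,-1],
  [0,0,0,0,0,0.1,-1],
  [0,0,0,0,0,0.1,-1],
])

```text
time_s: 10.9
tool_pos: [556.7, -107.8, 62.9]
tcp_rot: [0.0, 0.986, -0.166, -0.0]
force: [1.3, -0.1, -0.3]
width: 90.9
finger_force: 0.0
```

carry_out([
  [0,0,0,0,0,0,-1],
  [0,0,0,0,0,0,-1],
  [0,0,0,0,0,0,-1],
  [0,0,0,0,0,0,-1],
])

```text
time_s: 11.3
tool_pos: [556.7, -107.8, 62.9]
tcp_rot: [-0.0, 0.986, -0.166, -0.0]
force: [-0.5, 1.6, -0.2]
width: 91.2
finger_force: 0.0
```

carry_out([
  [0,0,0,0,0,-0.5,-1],
  [0,0,0,0,0,-1.5,-1],
  [0,0,0,0,0,-3,-1],
  [0,0,0,0,0,-5,-1],
  [0,0,0,0,0,-8,-1],
  [0,0,0,0,0,-12,-1],
  [0,0,0,-5,0,-16,-1],
  [0,0,0,-10,0,-18,-1],
  [0,0,0,-13,-4,-18,-1],
  [0,0,0,-13,-8,-18,-1],
  [0,0,0,-13,-12,-18,-1],
  [0,0,0,-13,-16,-18,-1],
])

```text
time_s: 12.5
tool_pos: [486.2, 87.6, 244.3]
tcp_rot: [-0.0, 0.986, -0.166, 0.001]
force: [0.5, -1.1, -1.1]
width: 91.3
finger_force: 0.0
```

```bash
python3 snap.py f1 250 90 200 200
```

```text
[487.29300521  89.61949058 243.89448313] [-0.00214055 -0.14505221 -0.50831387] 90.80489022760781 [6.06433543e-02 2.78464923e-01 1.61544812e+00 9.62862521e-04
 1.24566959e+00 1.96120038e+00]
```

View pics/f1.png

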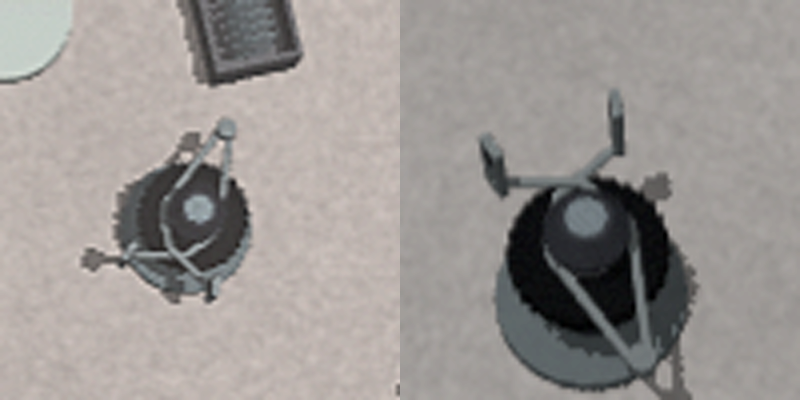

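The clip is closed round the neck under the rim, with both wires passing beneath it. As a last check, I'll triangulate the coil at top (226,129) / scene (645,357) for flatness.

Run:
```python
import pickle; from h import *
d=pickle.load(open('f1.pkl','rb')); S,T=d['scene'],d['top']
t=lambda u,v:(250+(u+.5)/4-.5,90+(v+.5)/4-.5); s=lambda u,v:(200+(u-400+.5)/4-.5,200+(v+.5)/4-.5)
for n,a,b in(('coil',(226,129),(645,357)),('nose',(199,208),(586,216)),('cross',(182,253),(583,183))): print(n,tri(T,t(*a),S,s(*b)))
```

```text
coil (array([ 655.25774261, -143.6350669 ,   59.23810099]), np.float64(0.013828155645917743))
nose (array([ 598.91100828, -124.9200754 ,   81.13014308]), np.float64(1.4033173962476548))
cross (array([ 575.46988415, -112.90269691,   62.49856552]), np.float64(7.722548022262336))
```

The coil is at z≈62 after the 3 mm bias seen on the nose, which matches 57+5, so the clip lies flat on the collar. I'll hand it in.

```bash
python3 -c "
from rig import r
print(r.close_job())"
```

```text
the job is handed in; nothing more can be done
None
```

The spring clip is closed in the groove, lying flat on the collar under the rim, with the gripper clear. I handed the job in just after 12.5 s on the robot's clock.

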